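Pump and hold the brake lever on the bell side

TASK

Check the brake whose lever is on the bell's side of the scooter handlebar: with the outside of the fingers press that lever in towards the bar until it comes up solid at its stop, let it spring all the way back out, then press it to its stop once more and finish while holding it there. Push it from its outer face only, firmly but without force, never taking it between the fingers; do not touch the hand grips, and leave the other lever and everything lying on the bench alone.

Things in the scene. Friction and masses are not known exactly. Their poses are not given: they have to be found in the camera images.
- bar: scooter handlebar, 500 mm wide, 22 mm thick, fixed by its middle on a post in a bench stand (base plate 150 x 130 x 12 mm). Origin: on the table under the post; the bar's axis is 130 mm above it. y axis: along the bar to the left end; x: from the levers' (robot) side to the far side; z up. A brake lever stands on the robot side near each end, in front of a rubber grip.
- bell_top (a point): top of the bell: a round steel dome 42 mm across, 170 mm above the table, on the bar 60 mm to one side of the middle. Either the left or the right half of the bar carries it; the lever on that half is the one to check.
- display_top (a point): top of the speed display: a flat black rectangular block 50 x 40 mm, about 160 mm above the table, on the half of the bar opposite the bell
- lever_left (a joint): angle of the left brake lever about its upright pivot, rad: 0 = sprung fully out, grows as the lever is pressed towards the bar, comes up solid at its stop at 0.30. A return spring resists with about 1.5 N (out) to 5 N (at the stop) at the point lever_left_press, beyond that it is the solid stop; let go, it springs back to 0 by itself.
- lever_left_press (a point): where to press: middle of the left blade's outer face; moves with it. x axis: level, square to the blade, the pressing direction; y: along the blade; z up. Blade: bare aluminium, 14 mm tall, 9 thick, 130 mm above the table; pivot 85 mm along -y (inboard), ball end (18 mm) 33 mm along +y. To the stop this point travels 25 mm in an arc; the blade stays about 25 mm clear of the grip.
- lever_right (a joint): angle of the right brake lever about its upright pivot, rad: 0 = sprung fully out, grows as the lever is pressed towards the bar, comes up solid at its stop at 0.30. A return spring resists with about 1.5 N (out) to 5 N (at the stop) at the point lever_right_press, beyond that it is the solid stop; let go, it springs back to 0 by itself.
- lever_right_press (a point): where to press: middle of the right blade's outer face; moves with it. x axis: level, square to the blade, the pressing direction; y: along the blade; z up. Blade: bare aluminium, 14 mm tall, 9 thick, 130 mm above the table; pivot 85 mm along +y (inboard), ball end (18 mm) 33 mm along -y. To the stop this point travels 25 mm in an arc; the blade stays about 25 mm clear of the grip.
- grip_left: left rubber hand grip, round the bar, 31 mm across (end collars 38 mm), from 128 to 252 mm from the bar's middle. Its origin and axes are those of the handlebar.
- grip_right: right rubber hand grip, the same on the right end. Its origin and axes are those of the handlebar.
- battery_a: red and black battery block 65 x 150 x 98 mm, loose, stands on the table beyond the bar; origin: middle of its underside
- battery_b: green and black battery block, same size, loose, beyond the bar; origin: middle of its underside
- spool: solder wire spool, 60 mm across, 50 mm tall, loose, stands on the table below the left lever; origin: middle of its underside
- tub: clear open plastic tub 90 x 75 x 50 mm, loose, on the table below the right lever; origin: middle of its underside
- screwdriver: screwdriver 200 mm long, loose, lies on the table between the robot and the bar
- solder_gun: orange soldering gun, about 220 mm long, 40 mm tall, loose, lies on the table on the left
- flux_jar: jar 60 mm across, 60 mm tall, loose, on the table on the right; origin: middle of its underside

How it is judged (in metres and radians):
On the way, in this order (a step that is already met when the one before it is completed fails the run):
1. the bell-side lever is pressed to its stop by the fingers (((y of bell_top in the frame of bar above 0 m and value of joint lever_left above 0.27 rad and contact force between the fingers and lever_left above 1 N) or (y of bell_top in the frame of bar below 0 m and value of joint lever_right above 0.27 rad and contact force between the fingers and lever_right above 1 N))), for 0.2 s.
2. it is let back fully out (((y of bell_top in the frame of bar above 0 m and value of joint lever_left below 0.04 rad) or (y of bell_top in the frame of bar below 0 m and value of joint lever_right below 0.04 rad))), for 0.2 s.
3. it is pressed to its stop again (((y of bell_top in the frame of bar above 0 m and value of joint lever_left above 0.27 rad and contact force between the fingers and lever_left above 1 N) or (y of bell_top in the frame of bar below 0 m and value of joint lever_right above 0.27 rad and contact force between the fingers and lever_right above 1 N))), for 0.3 s.
At the end, for the whole second after the job is handed in: the lever on the bell's side is held in by the fingers at its stop (joint above 0.27 of 0.30 rad, at least 1 N), the other lever is fully out (below 0.04 rad) (((y of bell_top in the frame of bar above 0 m and value of joint lever_left above 0.27 rad and contact force between the fingers and lever_left above 1 N and value of joint lever_right below 0.04 rad) or (y of bell_top in the frame of bar below 0 m and value of joint lever_right above 0.27 rad and contact force between the fingers and lever_right above 1 N and value of joint lever_left below 0.04 rad))); the arm keeps its last pose, push and grip.
It fails at once if the lever on the display's side is pressed (over 0.06 rad) ((y of bell_top in the frame of bar above 0 m and value of joint lever_right above 0.06 rad) or (y of bell_top in the frame of bar below 0 m and value of joint lever_left above 0.06 rad)).
It fails at once if a lever is forced (over 45 N) (contact force between any of the arm, the fingers and lever_left above 45 N or contact force between any of the arm, the fingers and lever_right above 45 N).
It fails at once if a lever is taken between the fingers, or pulled or pressed from elsewhere than its outer face ((contact force between the fingers and lever_left above 0.5 N and x of the grasp point in the frame of lever_left_press above 0 m) or (contact force between the fingers and lever_right above 0.5 N and x of the grasp point in the frame of lever_right_press above 0 m)).
It fails at once if a hand grip is touched (over 1 N) (contact force between any of the fingers, the arm and grip_left above 1 N or contact force between any of the fingers, the arm and grip_right above 1 N).
It fails at once if something lying on the bench is moved more than 15 mm or lifted (distance of any of battery_a, battery_b, spool, tub, screwdriver, solder_gun, flux_jar from where it was at the start of the episode above 0.015 m).
It also fails if it takes over 35 s, if anything falls off the work surface, if the arm or the gripper's body presses on something with over 40 N, if the wrist force passes 120 N, or if a joint passes its speed limit or range.

ROBOT

A 6-joint arm with a two-finger parallel gripper is mounted at the origin on the work surface. World frame = base frame: x ahead of the robot, y to its left, z up, the work surface at z = 0. Lengths are in m, angles in degrees, forces in N, time in s.
With the tool pointing down it reaches from about 0.35 to 0.875 m from the base axis. Payload 4.2 kg.
Tool frame: the origin (TCP) lies midway between the tips of the shut fingers; the grasp point (between the pads) lies 19 mm behind it; z points along the fingers, y is the line along which they close (so a half turn about z gives the same grasp; the last joint's range is limited). The gripper opens to 87 mm and grips with 3 to 60 N. Pads are 19 mm wide; open, the fingers measure 117 mm over their backs; the gripper's body (75 mm by 190 mm) begins 51 mm behind the grasp point.
Start: joints at [83.514, 22.042, 0.453, 0, -68.411, -14.817], TCP at [0.227, 0.582, 0.187] pointing down, gripper open.
Joint ranges: [-179.83, 179.83], [-69.29, 118.12], [-61.27, 80.66], [-181.25, 117.63], [-171.15, -9.14], [-177.46, 177.46]. Speed limits (degrees/s): [159.86, 159.86, 180, 180, 180, 180].

INTERFACE

Orientations are given as a 3x3 rotation matrix whose columns are the frame's x, y, z axes.
In Python, from station import sense, capture, camera_params, finish_job gives the robot as it stands.
- The arm moves only by the tool drive_tool, never from a script. Its argument "rows" is a list of rows, each an object of numbers: "tx", "ty", "tz": the shift along the tool's x, y, z in cm; "ax", "ay", "az": the turn, a rotation vector about the tool's x, y, z in rad; "claw": the finger opening in cm, from 0 to 8.7. In form: [{"tx": .., "ty": .., "tz": .., "ax": .., "ay": .., "az": .., "claw": ..}, ...]. A call has 1 to 10 rows; each row shifts and turns the commanded pose from where the row before left it, along the tool's axes as they then stand; what a row does not reach is not made up. A row lasts 1/12 s, in which the tool goes at most 41.7 mm and 7.16 degrees, less where a joint would pass 70% of its speed; a pose out of reach is approached as far as the arm can. A call with a gripper value outside its range is refused whole. The fingers move at their own pace and stop on an object; the grip force is fixed at half the most. Time passes only in rows, so rows that do not move let the fingers close. It gives the time, the measured TCP pose, the force, the opening and the grip force at its end, in the units of the state.
- sense(): the state, without advancing time (a new reading comes with each control period).
- capture(name): name is "scene" or "top" or "wrist"; returns (picture, depth): 400x640x3 uint8, red, green, blue; 400x640 float32, m along the optical axis (not along the pixel's ray), 0 where there is no reading.
- camera_params(name): a dict with "intrinsics" (3x3 intrinsics, pixels), "R" (3x3) and "t" (3): a world point X has camera coordinates R X + t; the wrist camera has in their place "tool_from_camera" (4x4, takes a point from camera to tool coordinates, whose origin is the TCP and whose axes are the flange's). Camera axes: x right, y down, z forward; pixel columns grow to the right and rows downward; lengths in m; the calibration is good to about 2 mm. A picture is of the moment at which its call begins: read the wrist's pose just before it. camera_params takes no time and is no camera call.
- finish_job(): hands the job in; it is judged then, once.
The state is a dict: "time_s": time; "joints": joint angles; "joint_velocities": joint speeds; "effort": joint torques, N m; "tcp_pos": TCP position; "ee_rot": TCP orientation; "wrist_force": force on the tool from outside, world axes, zero at the start; "moment": the same for the moment, N m; "gripper_width": opening from 0.0 (shut) to 1.0 (fully open); "gripper_force": force on a finger pad.
Only numpy, scipy, OpenCV 4.12 (cv2) and the standard library are available. Lean on these libraries where they do the work, as an engineer would, in place of code of your own. Each camera call takes 0.05 s, during which the arm holds its last target. There are 200 camera calls.

## Working session

There is one attempt and no reset: what is moved stays moved. The work goes in short steps, Python scripts to look and compute and a tool call to move; the robot and the scene stay as the last step left them, time stands still between calls to the robot, and variables do not carry over. Pictures are saved under pics/ and viewed, at most 10 in all, crops included, and the job is handed in when it is done.

Besides the shell and the picture viewer there is one more tool, called after "Emit:" as a command line: name --argument value ..., lists and objects as JSON in quotes. drive_tool: Moves the arm, as the interface text tells. Its arguments: {"type":"object","properties":{"rows":{"type":"array"}},"required":["rows"]}

```bash
mkdir -p pics; python3 - <<'E'
from station import *
import cv2,numpy as np
s=sense();print(s['time_s'],s['tcp_pos'],np.round(s['ee_rot'],3))
for n in('scene','top'):
    p,d=capture(n);cv2.imwrite(f'pics/{n}.png',p[:,:,::-1]);np.savez(f'{n}.npz',p=p,d=d,**camera_params(n))
    c=camera_params(n);print(n,c['intrinsics'],-c['R'].T@c['t'])
E
```

```text
0.0 [0.22678849 0.58164039 0.18584701] [[ 0.932 -0.363 -0.001]
 [-0.363 -0.932 -0.002]
 [ 0.     0.002 -1.   ]]
scene [[373.75476738   0.         314.14735444]
 [  0.         373.75476738 200.3452475 ]
 [  0.           0.           1.        ]] [1.20243769 0.23780341 1.01133187]
top [[439.47025664   0.         318.26265331]
 [  0.         439.47025664 191.94588853]
 [  0.           0.           1.        ]] [0.49424461 0.03141755 1.48343487]
```

View pics/scene.png

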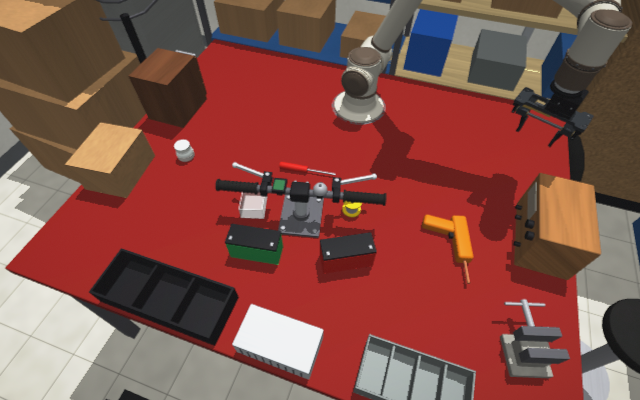

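View pics/top.png

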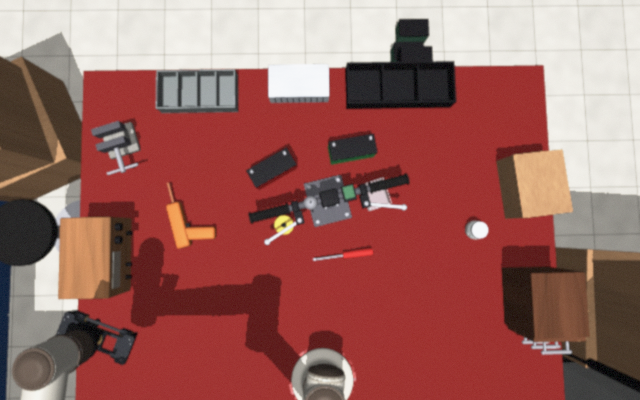

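The bell (grey dome, top view at about (310,203)) is on the left half and the green-screened display at (349,192) is on the right. That makes it the left lever, whose ball end is near (267,242) with the yellow spool below it. I'll measure it more finely.

```bash
cat > h.py <<'E'
import numpy as np,cv2
def ray(c,u,v,z):
    K,R,t=c['intrinsics'],c['R'],c['t']
    o=-R.T@t; d=R.T@np.linalg.solve(K,[u,v,1.]); return o+d*(z-o[2])/d[2]
def proj(c,X):
    q=c['intrinsics']@(c['R']@np.array(X,float)+c['t']);return q[:2]/q[2]
E
python3 - <<'E'
from h import *
a=np.load('top.npz');p=a['p'];c={k:a[k] for k in('intrinsics','R','t')}
cv2.imwrite('pics/topc.png',cv2.resize(p[165:255,240:350][:,:,::-1],None,fx=7,fy=6.5,interpolation=cv2.INTER_CUBIC) if 0 else cv2.resize(p[165:250,240:350][:,:,::-1],None,fx=7,fy=7,interpolation=cv2.INTER_CUBIC))
b=np.load('scene.npz');cs={k:b[k] for k in('intrinsics','R','t')}
cv2.imwrite('pics/scenec.png',cv2.resize(b['p'][160:220,295:395][:,:,::-1],None,fx=8,fy=8,interpolation=cv2.INTER_CUBIC))
# coordinates of points via depth + not-red height mask: bar axis from dark pixels with height .1-.16
for a,c in((a,c),(b,cs)):
    p=a['p'].astype(int);d=a['d'];v,u=np.nonzero(d>0)
    X=(np.linalg.solve(c['intrinsics'],np.vstack([u,v,np.ones_like(u)]))*d[v,u]-c['t'][:,None]).T@c['R']
    m=(X[:,2]>.105)&(X[:,2]<.16)&(X[:,0]>.3)&(X[:,0]<.7)&(abs(X[:,1])<.35)
    rgb=p[v,u];br=rgb.mean(1)
    g=m&(br<60); P=X[g][:,:2]
    l=cv2.fitLine(P.astype(np.float32),cv2.DIST_HUBER,0,.003,.003).ravel();q=(P-l[2:])@l[:2];off=(P-l[2:])@np.array([-l[1],l[0]])
    q=q[abs(off)<.02];print('bar',l,l[2:]+l[:2]*q.min(),l[2:]+l[:2]*q.max(),len(P))
    w=m&(br>120)&(rgb.max(1)-rgb.min(1)<60)&(X[:,1]>0.05)
    print('lever px',np.c_[u,v,np.round(X*1000)][w].astype(int).tolist()[:60])
E
```

```text
bar [ 0.22344588 -0.97471637  0.5820732  -0.02719774] [0.5270374  0.21287966] [ 0.63916013 -0.27622247] 1331
lever px [[251, 170, 679, 211, 106], [298, 218, 524, 65, 152], [299, 218, 524, 62, 150], [300, 218, 524, 59, 150], [297, 219, 521, 68, 140], [298, 219, 521, 65, 152], [299, 219, 521, 62, 148], [300, 219, 521, 59, 150], [301, 219, 521, 56, 150], [297, 220, 518, 68, 146], [298, 220, 518, 65, 148], [299, 220, 518, 62, 148], [300, 220, 518, 59, 150], [301, 220, 518, 56, 152], [297, 221, 515, 68, 152], [298, 221, 515, 65, 143], [299, 221, 515, 62, 152], [300, 221, 515, 59, 141], [301, 221, 515, 56, 148], [294, 222, 512, 78, 133], [295, 222, 512, 74, 140], [298, 222, 512, 65, 146], [299, 222, 512, 62, 146], [300, 222, 512, 59, 143], [292, 223, 509, 84, 139], [293, 223, 509, 81, 136], [294, 223, 509, 77, 142], [295, 223, 509, 75, 135], [296, 223, 509, 71, 141], [291, 224, 507, 87, 133], [292, 224, 506, 84, 139], [293, 224, 506, 81, 135], [294, 224, 506, 78, 139], [295, 224, 506, 75, 139], [289, 225, 504, 93, 141], [290, 225, 504, 90, 139], [291, 225, 503, 87, 138], [292, 225, 503, 84
[... 1620 characters left out ...]
4], [371, 177, 463, 157, 133], [372, 177, 459, 160, 130], [373, 177, 464, 163, 136], [374, 177, 462, 166, 135], [375, 177, 460, 169, 133], [376, 177, 458, 172, 132], [336, 178, 511, 60, 144], [337, 178, 511, 64, 146], [354, 178, 487, 110, 136], [355, 178, 485, 113, 135], [356, 178, 485, 116, 137], [357, 178, 483, 119, 136], [358, 178, 482, 121, 136], [359, 178, 481, 124, 136], [360, 178, 482, 127, 137], [361, 178, 479, 130, 135], [362, 178, 478, 133, 135], [363, 178, 477, 136, 135], [364, 178, 476, 138, 135], [365, 178, 474, 141, 134], [366, 178, 473, 144, 134], [373, 178, 462, 164, 130], [374, 178, 462, 167, 130], [335, 179, 518, 59, 148], [336, 179, 517, 62, 147], [337, 179, 517, 65, 148]]
```

View pics/topc.png

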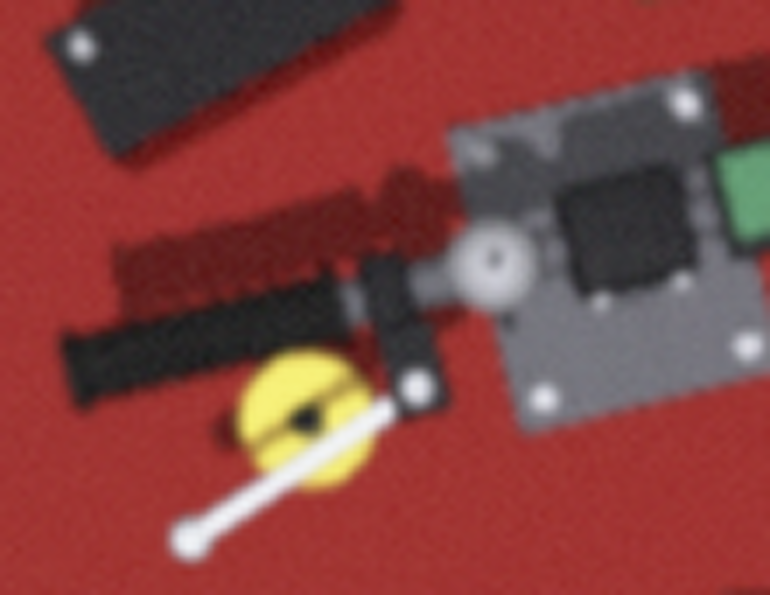

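View pics/scenec.png

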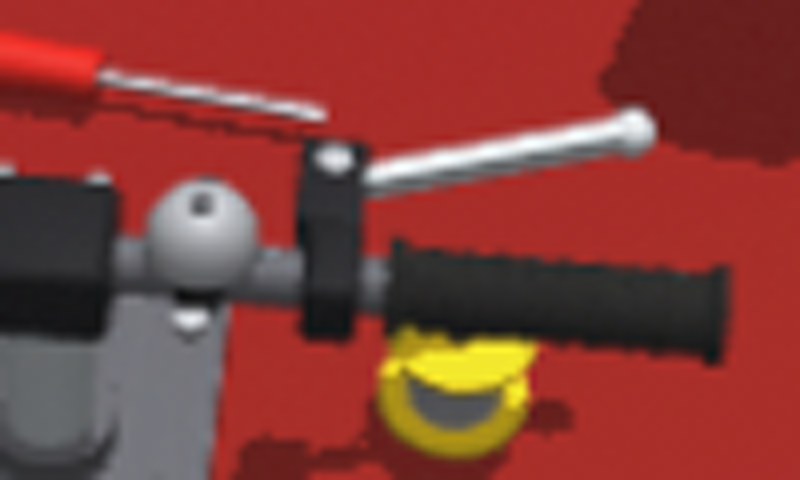

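```bash
python3 - <<'E'
from h import *
a=np.load('top.npz');b=np.load('scene.npz');f=lambda a:{k:a[k] for k in('intrinsics','R','t')}
T,S=f(a),f(b)
tp=lambda x,y:((x+.5)/7-.5+240,(y+.5)/7-.5+165); sp=lambda x,y:((x+.5)/8-.5+295,(y+.5)/8-.5+160)
def tri(p,q):
    X=cv2.triangulatePoints(*[c['intrinsics']@np.c_[c['R'],c['t']] for c in(T,S)],np.array(p).reshape(2,1),np.array(q).reshape(2,1)).ravel();return X[:3]/X[3]
for n,p,q,z in(('ball',(190,540),(637,130),.134),('pivot',(417,387),(333,158),.148),('bell',(494,260),(203,200),.17)):
    print(n,tri(tp(*p),sp(*q)),ray(T,*tp(*p),z),ray(S,*sp(*q),z))
B=(ray(T,*tp(190,540),.134)+ray(S,*sp(637,130),.134))/2;P=(ray(T,*tp(417,387),.148)+ray(S,*sp(333,158),.148))/2
B[2]=P[2]=.13;y=B-P;print('len',np.linalg.norm(y));y/=np.linalg.norm(y);x=np.array([y[1],-y[0],0]);x*=np.sign(x[0])
print('y',y,'x',x,'yaw',np.degrees(np.arctan2(x[1],x[0])),'press',B-.033*y-.0045*x, P+.085*y-.0045*x)
E
```

```text
ball [0.45379766 0.16326706 0.13022638] [0.45418315 0.16157078 0.134     ] [0.45648125 0.16537791 0.134     ]
pivot [0.51831833 0.06216038 0.14711659] [0.51847771 0.06149797 0.148     ] [0.51876348 0.06322447 0.148     ]
bell [0.57125581 0.02829781 0.17104787] [0.57163405 0.02724232 0.17      ] [0.57005423 0.02950127 0.17      ]
len 0.11928656414170807
y [-0.5305576   0.84764888  0.        ] x [0.84764888 0.5305576  0.        ] yaw 32.04313765091808 press [0.46902618 0.13311442 0.13      ] [0.46970878 0.13202387 0.13      ]
```

Emit:
drive_tool --rows '[{"az": 0.112, "claw": 0}, {"az": 0.112, "claw": 0}, {"az": 0.112, "claw": 0}, {"az": 0.112, "claw": 0}, {"az": 0.112, "claw": 0}, {"az": 0.112, "claw": 0}, {"az": 0.112, "claw": 0}, {"claw": 0}, {"claw": 0}]'

```text
invalid input at $.rows[0]: expected keys tx, ty, tz, ax, ay, az, claw
```

```bash
cat > d.py <<'E'
from station import sense
import numpy as np,sys
s=sense();R=np.array(s['ee_rot']);p=np.array(s['tcp_pos'])
print(s['time_s'],p.round(4),'grip',s['gripper_width'],'f',np.round(s['wrist_force'],2),'y',R[:,1].round(3))
n=np.array([.848,.530,0]);Pp=np.array([.469,.132,.13]);print('gap to press pt along n (TCP)',((Pp-p)@n).round(4),'along blade',((p-Pp)@[-.53,.848,0]).round(4))
if len(sys.argv)>3: print('tool delta cm',(R.T@(np.array(list(map(float,sys.argv[1:4])))-p)*100).round(2))
E
python3 d.py .431 .108 .187
```

```text
0.1 [0.2268 0.5817 0.186 ] grip 0.9985767751854839 f [ 0.26 -0.16 -0.24] y [-0.363 -0.932  0.002]
gap to press pt along n (TCP) -0.033 along blade 0.5097
tool delta cm [ 3.624e+01  3.671e+01 -3.000e-02]
```

Emit:
drive_tool --rows '[{"tx": 0, "ty": 0, "tz": 0, "ax": 0, "ay": 0, "az": 0.112, "claw": 0}, {"tx": 0, "ty": 0, "tz": 0, "ax": 0, "ay": 0, "az": 0.112, "claw": 0}, {"tx": 0, "ty": 0, "tz": 0, "ax": 0, "ay": 0, "az": 0.112, "claw": 0}, {"tx": 0, "ty": 0, "tz": 0, "ax": 0, "ay": 0, "az": 0.112, "claw": 0}, {"tx": 0, "ty": 0, "tz": 0, "ax": 0, "ay": 0, "az": 0.112, "claw": 0}, {"tx": 0, "ty": 0, "tz": 0, "ax": 0, "ay": 0, "az": 0.112, "claw": 0}, {"tx": 0, "ty": 0, "tz": 0, "ax": 0, "ay": 0, "az": 0.112, "claw": 0}, {"tx": 0, "ty": 0, "tz": 0, "ax": 0, "ay": 0, "az": 0, "claw": 0}, {"tx": 0, "ty": 0, "tz": 0, "ax": 0, "ay": 0, "az": 0, "claw": 0}]'

```text
time_s: 0.85
tcp_pos: [0.2269, 0.582, 0.1865]
ee_rot: [[0.406, -0.914, -0.0], [-0.914, -0.406, -0.001], [0.001, 0.001, -1.0]]
wrist_force: [-0.5, 0.2, -0.0]
gripper_width: 0.403
gripper_force: 0.0
```

```bash
python3 d.py .431 .108 .187
```

```text
0.85 [0.2269 0.582  0.1865] grip 0.40298832393192346 f [-0.52  0.15 -0.04] y [-0.914 -0.406  0.001]
gap to press pt along n (TCP) -0.0333 along blade 0.5099
tool delta cm [ 5.16e+01  5.80e-01 -2.00e-02]
```

Emit:
drive_tool --rows '[{"tx": 2, "ty": 0, "tz": 0, "ax": 0, "ay": 0, "az": 0, "claw": 0}, {"tx": 4, "ty": 0, "tz": 0, "ax": 0, "ay": 0, "az": 0, "claw": 0}, {"tx": 4, "ty": 0, "tz": 0, "ax": 0, "ay": 0, "az": 0, "claw": 0}, {"tx": 4, "ty": 0, "tz": 0, "ax": 0, "ay": 0, "az": 0, "claw": 0}, {"tx": 4, "ty": 0, "tz": 0, "ax": 0, "ay": 0, "az": 0, "claw": 0}, {"tx": 4, "ty": 0, "tz": 0, "ax": 0, "ay": 0, "az": 0, "claw": 0}, {"tx": 4, "ty": 0, "tz": 0, "ax": 0, "ay": 0, "az": 0, "claw": 0}, {"tx": 4, "ty": 0, "tz": 0, "ax": 0, "ay": 0, "az": 0, "claw": 0}, {"tx": 4, "ty": 0, "tz": 0, "ax": 0, "ay": 0, "az": 0, "claw": 0}, {"tx": 4, "ty": 0, "tz": 0, "ax": 0, "ay": 0, "az": 0, "claw": 0}]'

```text
time_s: 1.68
tcp_pos: [0.3805, 0.2327, 0.1872]
ee_rot: [[0.406, -0.914, 0.0], [-0.914, -0.406, 0.001], [-0.0, -0.001, -1.0]]
wrist_force: [1.2, 0.3, -0.9]
gripper_width: 0.005
gripper_force: 0.0
```

Emit:
drive_tool --rows '[{"tx": 4, "ty": 0.5, "tz": 0, "ax": 0, "ay": 0, "az": 0, "claw": 0}, {"tx": 4, "ty": 0, "tz": 0, "ax": 0, "ay": 0, "az": 0, "claw": 0}, {"tx": 3, "ty": 0, "tz": 0, "ax": 0, "ay": 0, "az": 0, "claw": 0}, {"tx": 2, "ty": 0, "tz": 0, "ax": 0, "ay": 0, "az": 0, "claw": 0}, {"tx": 0, "ty": 0, "tz": 0, "ax": 0, "ay": 0, "az": 0, "claw": 0}, {"tx": 0, "ty": 0, "tz": 0, "ax": 0, "ay": 0, "az": 0, "claw": 0}, {"tx": 0, "ty": 0, "tz": 0, "ax": 0, "ay": 0, "az": 0, "claw": 0}]'

```text
time_s: 2.27
tcp_pos: [0.428, 0.1137, 0.1869]
ee_rot: [[0.404, -0.915, -0.0], [-0.915, -0.404, 0.0], [-0.0, -0.0, -1.0]]
wrist_force: [-0.1, 0.5, 0.1]
gripper_width: 0.007
gripper_force: 0.0
```

```bash
python3 d.py .431 .108 .112
```

```text
2.2667 [0.428  0.1137 0.1869] grip 0.0069031048315494085 f [-0.13  0.5   0.11] y [-0.915 -0.404 -0.   ]
gap to press pt along n (TCP) 0.0445 along blade 0.0063
tool delta cm [ 0.65 -0.04  7.49]
```

Emit:
drive_tool --rows '[{"tx": 0.2, "ty": 0, "tz": 2, "ax": 0, "ay": 0, "az": 0, "claw": 0}, {"tx": 0.2, "ty": 0, "tz": 2, "ax": 0, "ay": 0, "az": 0, "claw": 0}, {"tx": 0.2, "ty": 0, "tz": 2, "ax": 0, "ay": 0, "az": 0, "claw": 0}, {"tx": 0, "ty": 0, "tz": 1.5, "ax": 0, "ay": 0, "az": 0, "claw": 0}, {"tx": 0, "ty": 0, "tz": 0, "ax": 0, "ay": 0, "az": 0, "claw": 0}, {"tx": 0, "ty": 0, "tz": 0, "ax": 0, "ay": 0, "az": 0, "claw": 0}]'

```text
time_s: 2.77
tcp_pos: [0.4301, 0.1087, 0.1118]
ee_rot: [[0.406, -0.914, -0.001], [-0.914, -0.406, -0.001], [0.001, 0.001, -1.0]]
wrist_force: [-0.0, -0.7, -0.1]
gripper_width: 0.003
gripper_force: 0.0
```

```bash
python3 d.py; python3 - <<'E'
from station import *
import cv2
a=capture('scene')[0][150:230,285:395,::-1];w=capture('wrist')[0][:,:,::-1]
cv2.imwrite('pics/pre.png',cv2.vconcat([cv2.resize(a,(550,400),interpolation=cv2.INTER_CUBIC)[:300],cv2.resize(w,(550,300))]))
E
```

```text
2.7667 [0.4301 0.1087 0.1118] grip 0.0031026727520970395 f [-0.05 -0.71 -0.08] y [-0.914 -0.406  0.001]
gap to press pt along n (TCP) 0.0453 along blade 0.0009
```

View pics/pre.png

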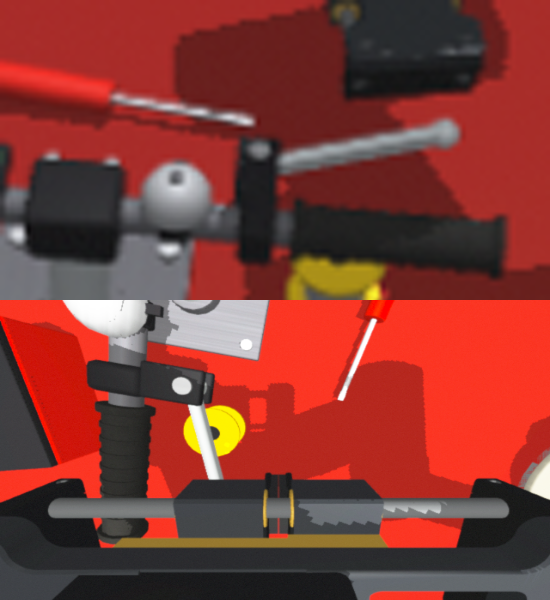

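The wrist view shows the closed fingers at about (278,500), on the outer side of the blade (which runs from (185,385) to (218,480)) with a clear gap. I'll press slowly while watching the force.

Emit:
drive_tool --rows '[{"tx": 0, "ty": -1, "tz": 0, "ax": 0, "ay": 0, "az": 0, "claw": 0}, {"tx": 0, "ty": -1, "tz": 0, "ax": 0, "ay": 0, "az": 0, "claw": 0}, {"tx": 0, "ty": -0.5, "tz": 0, "ax": 0, "ay": 0, "az": 0, "claw": 0}, {"tx": 0, "ty": -0.5, "tz": 0, "ax": 0, "ay": 0, "az": 0, "claw": 0}, {"tx": 0, "ty": 0, "tz": 0, "ax": 0, "ay": 0, "az": 0, "claw": 0}]'

```text
time_s: 3.28
tcp_pos: [0.4593, 0.1208, 0.112]
ee_rot: [[0.403, -0.915, 0.001], [-0.915, -0.403, 0.0], [0.0, -0.001, -1.0]]
wrist_force: [0.2, 0.2, 0.2]
gripper_width: 0.005
gripper_force: 0.0
```

Emit:
drive_tool --rows '[{"tx": 0, "ty": -0.4, "tz": 0, "ax": 0, "ay": 0, "az": 0, "claw": 0}, {"tx": 0, "ty": -0.4, "tz": 0, "ax": 0, "ay": 0, "az": 0, "claw": 0}, {"tx": 0, "ty": 0, "tz": 0, "ax": 0, "ay": 0, "az": 0, "claw": 0}, {"tx": 0, "ty": 0, "tz": 0, "ax": 0, "ay": 0, "az": 0, "claw": 0}]'

```text
time_s: 3.62
tcp_pos: [0.4653, 0.1234, 0.1119]
ee_rot: [[0.403, -0.915, -0.0], [-0.915, -0.403, -0.0], [0.0, 0.0, -1.0]]
wrist_force: [-0.1, -0.5, 0.0]
gripper_width: 0.005
gripper_force: 0.0
```

Emit:
drive_tool --rows '[{"tx": 0, "ty": -0.4, "tz": 0, "ax": 0, "ay": 0, "az": 0, "claw": 0}, {"tx": 0, "ty": -0.4, "tz": 0, "ax": 0, "ay": 0, "az": 0, "claw": 0}, {"tx": 0, "ty": 0, "tz": 0, "ax": 0, "ay": 0, "az": 0, "claw": 0}, {"tx": 0, "ty": 0, "tz": 0, "ax": 0, "ay": 0, "az": 0, "claw": 0}]'

```text
time_s: 3.95
tcp_pos: [0.4728, 0.1267, 0.1119]
ee_rot: [[0.403, -0.915, -0.0], [-0.915, -0.403, 0.0], [-0.0, 0.0, -1.0]]
wrist_force: [-0.5, -0.7, -0.3]
gripper_width: 0.002
gripper_force: 0.0
```

```bash
python3 d.py; python3 - <<'E'
from station import *
import cv2
a=capture('scene')[0][150:230,285:395,::-1];w=capture('wrist')[0][:,:,::-1]
cv2.imwrite('pics/mid.png',cv2.vconcat([cv2.resize(a,(550,400),interpolation=cv2.INTER_CUBIC)[:300],cv2.resize(w,(550,300))]))
E
```

```text
3.95 [0.4728 0.1267 0.1119] grip 0.0016773026268471951 f [-0.47 -0.68 -0.33] y [-0.915 -0.403  0.   ]
gap to press pt along n (TCP) -0.0004 along blade -0.0065
```

View pics/mid.png

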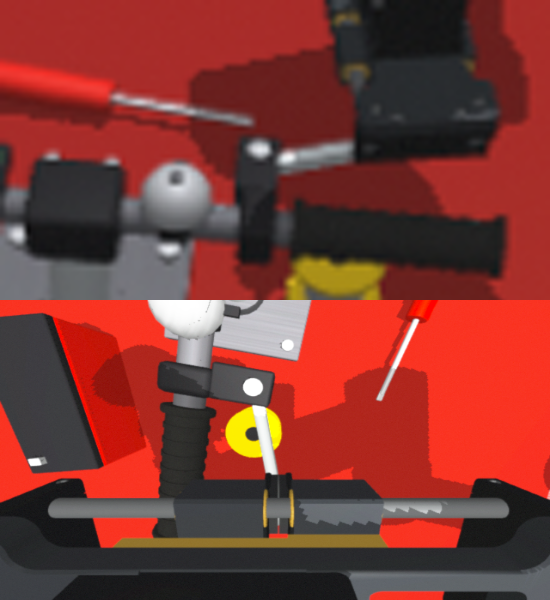

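```bash
cat > wr.py <<'E'
from station import *
from h import *
s=sense();p,d=capture('wrist');c=camera_params('wrist');M=np.array(c['tool_from_camera']);R=np.array(s['ee_rot'])
Rc=R@M[:3,:3];o=np.array(s['tcp_pos'])+R@M[:3,3]
cam=dict(intrinsics=np.array(c['intrinsics']),R=Rc.T,t=-Rc.T@o)
q=p.astype(int);m=(q.min(2)>150)&(q.max(2)-q.min(2)<50)
v,u=np.nonzero(m);X=np.array([ray(cam,a,b,.137) for a,b in zip(u,v)])
piv=np.array([.5185,.062]);r=np.linalg.norm(X[:,:2]-piv,axis=1)
k=(r>.025)&(r<.13)&(X[:,0]<.52)&(X[:,1]>.07);P=X[k][:,:2].astype(np.float32)
l=cv2.fitLine(P,cv2.DIST_HUBER,0,.003,.003).ravel();y=l[:2]*np.sign(l[1])
print('time',s['time_s'],'n',k.sum(),'r',r[k].min(),r[k].max(),'normal yaw',np.degrees(np.arctan2(-y[0],y[1])),'pt on blade axis',l[2:],'f',np.round(s['wrist_force'],2),'tcp',np.round(s['tcp_pos'],4))
n=np.array([y[1],-y[0]]);print('tcp to blade axis along normal',(l[2:]-s['tcp_pos'][:2])@n)
E
python3 wr.py
```

```text
time 4.05 n 1030 r 0.02503253803692984 0.12142442324727688 normal yaw 31.747953 pt on blade axis [0.49070755 0.10263068] f [-1.01 -0.72  0.09] tcp [0.4725 0.1266 0.1119]
tcp to blade axis along normal 0.0029064563870662458
```

```bash
cat >> wr.py <<'E'
for a in range(25,125,8):
    j=k&(r>a/1000)&(r<=(a+8)/1000)
    if j.sum()>3: print(a,j.sum(),X[j][:,:2].mean(0).round(4),u[j].mean().round(),v[j].mean().round(),'depth z',np.round(np.median([ (Rc@(np.linalg.solve(cam['intrinsics'],[uu,vv,1.])*d[vv,uu])+o)[2] for uu,vv in zip(u[j],v[j])]),3))
cv2.imwrite('pics/w%d.png'%(s['time_s']*100),cv2.resize(p[60:330,200:440,::-1],None,fx=2.2,fy=2.2,interpolation=cv2.INTER_CUBIC))
E
python3 wr.py; ls pics
```

```text
time 4.1 n 1029 r 0.025037951490044886 0.12144508495523604 normal yaw 31.502733 pt on blade axis [0.48674792 0.10895378] f [-0.07  0.08  0.57] tcp [0.4725 0.1265 0.1119]
tcp to blade axis along normal 0.0029913930614974163
25 190 [0.5016 0.0854] 304.0 165.0 depth z 0.135
33 185 [0.4974 0.0922] 307.0 178.0 depth z 0.135
41 176 [0.493 0.099] 309.0 191.0 depth z 0.135
49 169 [0.4887 0.1058] 311.0 203.0 depth z 0.135
57 164 [0.4844 0.1126] 313.0 215.0 depth z 0.135
65 133 [0.4802 0.1187] 315.0 226.0 depth z 0.135
113 11 [0.4555 0.1616] 324.0 293.0 depth z 0.196
mid.png
pre.png
scene.png
scenec.png
top.png
topc.png
w409.png
```

View pics/w409.png

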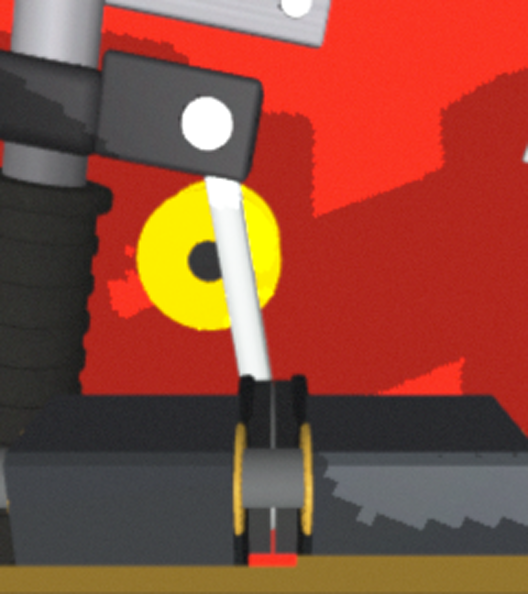

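```bash
python3 - <<'E'
exec(open('wr.py').read().split("q=p.astype")[0])
K=cam['intrinsics'];tcp=np.array(s['tcp_pos'])
def px(t): return ((proj(cam,tcp+R@np.array(t))-[200,60])*2.2).round()
for t in([0,0,0],[.01,0,0],[.01,-.015,0],[.01,-.015,-.018],[.01,0,-.018],[.01,0,-.05]):print(t,px(t))
inv=np.linalg.inv(K)
for cv in(376,384,390,400,420,450,480,520):
    row=[]
    for cu in range(220,330,8):
        uu,vv=int(round(cu/2.2+200)),int(round(cv/2.2+60))
        z=d[vv,uu]; t=(M@np.append(inv@[uu,vv,1]*z,1))[:3]*1000
        row.append((cu,*t.round().astype(int).tolist()))
    print(cv,row)
E
```

```text
[0, 0, 0] [268. 368.]
[0.01, 0, 0] [268. 339.]
[0.01, -0.015, 0] [222. 339.]
[0.01, -0.015, -0.018] [217. 358.]
[0.01, 0, -0.018] [267. 358.]
[0.01, 0, -0.05] [266. 402.]
376 [(220, -49, -26, 114), (228, -49, -21, 114), (236, -49, -18, 114), (244, 12, -6, -36), (252, 11, -4, -36), (260, 6, -2, -24), (268, 6, 0, -21), (276, -49, 3, 113), (284, -49, 8, 114), (292, 11, 7, -36), (300, 11, 9, -36), (308, -49, 20, 113), (316, -49, 25, 113), (324, -49, 29, 113)]
384 [(220, -54, -26, 113), (228, -54, -21, 113), (236, -54, -18, 114), (244, 12, -6, -43), (252, 11, -4, -40), (260, 10, -2, -39), (268, 10, 0, -38), (276, 10, 2, -38), (284, 10, 5, -39), (292, 12, 7, -43), (300, 11, 9, -42), (308, -54, 21, 113), (316, -53, 25, 112), (324, -54, 29, 113)]
390 [(220, -56, -26, 113), (228, -56, -21, 113), (236, -56, -18, 113), (244, 11, -6, -45), (252, 10, -4, -42), (260, 10, -2, -42), (268, 10, 0, -42), (276, 10, 2, -42), (284, 10, 5, -42), (292, 12, 7, -45), (300, 11, 8, -44), (308, -56, 21, 114), (316, -56, 25, 113), (324, -57, 29, 114)]
400 [(220, 38, -6, -112), (228, 38, -5, -112), (236, 38, -4, -
[... 661 characters left out ...]
, 2, -117), (284, 33, 3, -117), (292, 33, 4, -118), (300, 33, 5, -118), (308, 36, 6, -123), (316, 38, 7, -127), (324, 38, 8, -127)]
480 [(220, 35, -5, -128), (228, 35, -4, -128), (236, 33, -3, -124), (244, 31, -2, -121), (252, 31, -1, -121), (260, 31, 0, -122), (268, 31, 1, -122), (276, 31, 2, -121), (284, 31, 3, -121), (292, 31, 4, -122), (300, 31, 5, -121), (308, 33, 6, -125), (316, 35, 7, -128), (324, 35, 8, -128)]
520 [(220, 29, -5, -128), (228, 30, -4, -129), (236, 27, -3, -125), (244, 8, -4, -97), (252, 0, -2, -85), (260, -1, -1, -84), (268, -1, 1, -83), (276, 0, 2, -85), (284, -1, 4, -84), (292, -1, 6, -83), (300, 9, 6, -98), (308, 28, 6, -126), (316, 30, 7, -129), (324, 29, 8, -128)]
```

```bash
python3 - <<'E'
import numpy as np
from h import *
R=np.array([[.932,-.363,0],[-.363,-.932,0],[0,0,-1.]]);tcp=np.array([.2268,.5816,.1858])
for n in('scene','top'):
    a=np.load(n+'.npz');d=a['d'];v,u=np.nonzero(d>0)
    X=(np.linalg.solve(a['intrinsics'],np.vstack([u,v,np.ones_like(u)]))*d[v,u]-a['t'][:,None]).T@a['R']
    T=(X-tcp)@R*1000
    m=(abs(T[:,0])<45)&(abs(T[:,1])<110)&(T[:,2]<90)&(T[:,2]>-90)
    t=T[m];print(n,m.sum())
    for lo in range(-90,60,10):
        j=t[(t[:,2]>=lo)&(t[:,2]<lo+10)]
        if len(j):print(lo,len(j),'x',j[:,0].min().round(),j[:,0].max().round(),'|y|',abs(j[:,1]).min().round(),abs(j[:,1]).max().round())
E
```

```text
scene 165
-90 46 x -10.0 13.0 |y| 41.0 61.0
-80 32 x -7.0 13.0 |y| 41.0 58.0
-70 22 x 7.0 12.0 |y| 42.0 56.0
-60 29 x -13.0 15.0 |y| 41.0 55.0
-50 20 x -1.0 13.0 |y| 41.0 53.0
-40 10 x 6.0 13.0 |y| 41.0 55.0
20 6 x 40.0 45.0 |y| 90.0 108.0
top 42
-90 8 x 7.0 13.0 |y| 43.0 52.0
-80 6 x 4.0 11.0 |y| 42.0 47.0
-70 2 x 2.0 4.0 |y| 43.0 44.0
-60 6 x -2.0 12.0 |y| 41.0 49.0
-50 11 x -5.0 13.0 |y| 41.0 52.0
-40 3 x -6.0 10.0 |y| 42.0 46.0
20 5 x 40.0 45.0 |y| 102.0 109.0
30 1 x 44.0 44.0 |y| 96.0 96.0
```

All three cameras show the same thing: the fingers end about 35 mm behind the reported TCP. They are hovering above the blade, which explains why there is no force and the lever is still out at 32°. I'll back off, lower by 3.6 cm, and press again.

Emit:
drive_tool --rows '[{"tx": 0, "ty": 1.5, "tz": 0, "ax": 0, "ay": 0, "az": 0, "claw": 0}, {"tx": 0, "ty": 1.5, "tz": 0, "ax": 0, "ay": 0, "az": 0, "claw": 0}, {"tx": -0.5, "ty": 1.3, "tz": 0, "ax": 0, "ay": 0, "az": 0, "claw": 0}, {"tx": 0, "ty": 0, "tz": 0, "ax": 0, "ay": 0, "az": 0, "claw": 0}, {"tx": 0, "ty": 0, "tz": 1.8, "ax": 0, "ay": 0, "az": 0, "claw": 0}, {"tx": 0, "ty": 0, "tz": 1.8, "ax": 0, "ay": 0, "az": 0, "claw": 0}, {"tx": 0, "ty": 0, "tz": 0, "ax": 0, "ay": 0, "az": 0, "claw": 0}, {"tx": 0, "ty": 0, "tz": 0, "ax": 0, "ay": 0, "az": 0, "claw": 0}]'

```text
time_s: 4.87
tcp_pos: [0.4313, 0.1136, 0.0756]
ee_rot: [[0.404, -0.915, -0.001], [-0.915, -0.404, -0.001], [0.001, 0.002, -1.0]]
wrist_force: [1.2, 0.5, 0.5]
gripper_width: 0.009
gripper_force: 0.0
```

Emit:
drive_tool --rows '[{"tx": 0, "ty": -1, "tz": 0, "ax": 0, "ay": 0, "az": 0, "claw": 0}, {"tx": 0, "ty": -1, "tz": 0, "ax": 0, "ay": 0, "az": 0, "claw": 0}, {"tx": 0, "ty": -0.5, "tz": 0, "ax": 0, "ay": 0, "az": 0, "claw": 0}, {"tx": 0, "ty": -0.5, "tz": 0, "ax": 0, "ay": 0, "az": 0, "claw": 0}, {"tx": 0, "ty": -0.5, "tz": 0, "ax": 0, "ay": 0, "az": 0, "claw": 0}, {"tx": 0, "ty": 0, "tz": 0, "ax": 0, "ay": 0, "az": 0, "claw": 0}, {"tx": 0, "ty": 0, "tz": 0, "ax": 0, "ay": 0, "az": 0, "claw": 0}]'

```text
time_s: 5.45
tcp_pos: [0.463, 0.1278, 0.0759]
ee_rot: [[0.403, -0.915, -0.001], [-0.915, -0.403, -0.0], [0.0, 0.001, -1.0]]
wrist_force: [-2.0, -0.1, 3.0]
gripper_width: 0.01
gripper_force: 1.1
```

Emit:
drive_tool --rows '[{"tx": 0, "ty": -0.4, "tz": 0, "ax": 0, "ay": 0, "az": 0, "claw": 0}, {"tx": 0, "ty": -0.4, "tz": 0, "ax": 0, "ay": 0, "az": 0, "claw": 0}, {"tx": 0, "ty": 0, "tz": 0, "ax": 0, "ay": 0, "az": 0, "claw": 0}, {"tx": 0, "ty": 0, "tz": 0, "ax": 0, "ay": 0, "az": 0, "claw": 0}]'

```text
time_s: 5.78
tcp_pos: [0.4702, 0.1312, 0.0757]
ee_rot: [[0.403, -0.915, -0.001], [-0.915, -0.403, -0.0], [-0.0, 0.001, -1.0]]
wrist_force: [-3.8, 0.5, 2.3]
gripper_width: 0.002
gripper_force: 1.6
```

```bash
python3 wr.py; python3 d.py
```

```text
time 5.7833 n 1644 r 0.02500077652648457 0.12995304342857492 normal yaw 86.13853 pt on blade axis [0.4800587  0.10034277] f [-3.81  0.52  2.28] tcp [0.4702 0.1312 0.0757]
tcp to blade axis along normal -0.030100692152236125
25 324 [0.5045 0.0872] 292.0 167.0 depth z 0.135
33 291 [0.5013 0.0946] 293.0 184.0 depth z 0.135
41 278 [0.4979 0.102 ] 293.0 200.0 depth z 0.135
49 260 [0.4945 0.1093] 294.0 216.0 depth z 0.135
57 253 [0.4912 0.1165] 295.0 231.0 depth z 0.135
65 15 [0.4886 0.12  ] 297.0 238.0 depth z 0.136
113 18 [0.407  0.1072] 448.0 275.0 depth z 0.197
121 182 [0.4017 0.1065] 458.0 278.0 depth z 0.197
5.8333 [0.4702 0.1311 0.0757] grip 0.002828884048031821 f [-3.74  1.73  0.68] y [-0.915 -0.403  0.001]
gap to press pt along n (TCP) -0.0005 along blade -0.0014
```

Contact is good: the blade has turned to about 24° of yaw and the force is about 4 N. I'll keep going to the stop.

Emit:
drive_tool --rows '[{"tx": 0, "ty": -0.4, "tz": 0, "ax": 0, "ay": 0, "az": 0, "claw": 0}, {"tx": 0, "ty": -0.4, "tz": 0, "ax": 0, "ay": 0, "az": 0, "claw": 0}, {"tx": 0, "ty": -0.3, "tz": 0, "ax": 0, "ay": 0, "az": 0, "claw": 0}, {"tx": 0, "ty": 0, "tz": 0, "ax": 0, "ay": 0, "az": 0, "claw": 0}, {"tx": 0, "ty": 0, "tz": 0, "ax": 0, "ay": 0, "az": 0, "claw": 0}]'

```text
time_s: 6.25
tcp_pos: [0.4793, 0.1351, 0.0755]
ee_rot: [[0.403, -0.915, -0.003], [-0.915, -0.403, -0.001], [-0.0, 0.003, -1.0]]
wrist_force: [-6.2, 1.1, 2.2]
gripper_width: 0.004
gripper_force: 2.8
```

Emit:
drive_tool --rows '[{"tx": 0, "ty": -0.2, "tz": 0, "ax": 0, "ay": 0, "az": 0, "claw": 0}, {"tx": 0, "ty": 0, "tz": 0, "ax": 0, "ay": 0, "az": 0, "claw": 0}, {"tx": 0, "ty": 0, "tz": 0, "ax": 0, "ay": 0, "az": 0, "claw": 0}]'

```text
time_s: 6.5
tcp_pos: [0.4809, 0.1357, 0.0755]
ee_rot: [[0.403, -0.915, -0.003], [-0.915, -0.403, -0.001], [-0.0, 0.003, -1.0]]
wrist_force: [-6.0, 0.1, 3.1]
gripper_width: 0.005
gripper_force: 3.0
```

```bash
sed -i 's/^k=(r>.025)&(r<.13)/k=(r>.025)\&(r<.06)\&(X[:,0]>.47)/; s/^cv2.imwrite.*//' wr.py; python3 wr.py
```

```text
time 6.5 n 1205 r 0.025013574935723804 0.05997774752805569 normal yaw 15.977921 pt on blade axis [0.50546885 0.10164494] f [-6.05  0.08  3.11] tcp [0.4809 0.1357 0.0755]
tcp to blade axis along normal 0.014225914719324672
25 303 [0.5091 0.0892] 306.0 168.0 depth z 0.135
33 281 [0.5069 0.097 ] 304.0 184.0 depth z 0.135
41 271 [0.5046 0.1047] 302.0 200.0 depth z 0.135
49 256 [0.5024 0.1124] 301.0 216.0 depth z 0.135
57 94 [0.5008 0.1177] 299.0 226.0 depth z 0.135
```

Emit:
drive_tool --rows '[{"tx": 0, "ty": -0.15, "tz": 0, "ax": 0, "ay": 0, "az": 0, "claw": 0}, {"tx": 0, "ty": 0, "tz": 0, "ax": 0, "ay": 0, "az": 0, "claw": 0}, {"tx": 0, "ty": 0, "tz": 0, "ax": 0, "ay": 0, "az": 0, "claw": 0}]'

```text
time_s: 6.8
tcp_pos: [0.4821, 0.1361, 0.0755]
ee_rot: [[0.403, -0.915, -0.003], [-0.915, -0.403, -0.002], [0.0, 0.004, -1.0]]
wrist_force: [-6.4, 0.6, 2.6]
gripper_width: 0.005
gripper_force: 3.1
```

Emit:
drive_tool --rows '[{"tx": 0, "ty": -0.1, "tz": 0, "ax": 0, "ay": 0, "az": 0, "claw": 0}, {"tx": 0, "ty": 0, "tz": 0, "ax": 0, "ay": 0, "az": 0, "claw": 0}, {"tx": 0, "ty": 0, "tz": 0, "ax": 0, "ay": 0, "az": 0, "claw": 0}]'

```text
time_s: 7.05
tcp_pos: [0.4825, 0.1363, 0.0755]
ee_rot: [[0.402, -0.915, -0.005], [-0.915, -0.402, -0.002], [0.0, 0.005, -1.0]]
wrist_force: [-7.2, -0.4, 2.3]
gripper_width: 0.006
gripper_force: 3.8
```

Emit:
drive_tool --rows '[{"tx": 0, "ty": -0.1, "tz": 0, "ax": 0, "ay": 0, "az": 0, "claw": 0}, {"tx": 0, "ty": 0, "tz": 0, "ax": 0, "ay": 0, "az": 0, "claw": 0}, {"tx": 0, "ty": 0, "tz": 0, "ax": 0, "ay": 0, "az": 0, "claw": 0}]'

```text
time_s: 7.3
tcp_pos: [0.4826, 0.1363, 0.0754]
ee_rot: [[0.402, -0.916, -0.006], [-0.916, -0.402, -0.003], [0.0, 0.007, -1.0]]
wrist_force: [-8.8, -1.1, 5.1]
gripper_width: 0.007
gripper_force: 4.9
```

```bash
python3 wr.py|head -2
```

```text
time 7.3 n 1198 r 0.025039948664429042 0.059990522010107995 normal yaw 14.755168 pt on blade axis [0.50648516 0.10203365] f [-8.85 -1.06  5.1 ] tcp [0.4826 0.1363 0.0754]
tcp to blade axis along normal 0.014420276224012164
```

It is solid at the stop: the TCP stalls while the force rises, and the blade has turned 17°. I'll firm up and hold, then back off 4.5 cm.

Emit:
drive_tool --rows '[{"tx": 0, "ty": -0.15, "tz": 0, "ax": 0, "ay": 0, "az": 0, "claw": 0}, {"tx": 0, "ty": 0, "tz": 0, "ax": 0, "ay": 0, "az": 0, "claw": 0}, {"tx": 0, "ty": 0, "tz": 0, "ax": 0, "ay": 0, "az": 0, "claw": 0}, {"tx": 0, "ty": 0, "tz": 0, "ax": 0, "ay": 0, "az": 0, "claw": 0}, {"tx": 0, "ty": 0, "tz": 0, "ax": 0, "ay": 0, "az": 0, "claw": 0}]'

```text
time_s: 7.77
tcp_pos: [0.4826, 0.1363, 0.0754]
ee_rot: [[0.402, -0.916, -0.009], [-0.916, -0.402, -0.004], [0.0, 0.009, -1.0]]
wrist_force: [-12.3, -1.0, 6.5]
gripper_width: 0.005
gripper_force: 6.6
```

Emit:
drive_tool --rows '[{"tx": 0, "ty": 0.5, "tz": 0, "ax": 0, "ay": 0, "az": 0, "claw": 0}, {"tx": 0, "ty": 0.8, "tz": 0, "ax": 0, "ay": 0, "az": 0, "claw": 0}, {"tx": 0, "ty": 0.8, "tz": 0, "ax": 0, "ay": 0, "az": 0, "claw": 0}, {"tx": 0, "ty": 0.8, "tz": 0, "ax": 0, "ay": 0, "az": 0, "claw": 0}, {"tx": 0, "ty": 0.8, "tz": 0, "ax": 0, "ay": 0, "az": 0, "claw": 0}, {"tx": 0, "ty": 0.8, "tz": 0, "ax": 0, "ay": 0, "az": 0, "claw": 0}, {"tx": 0, "ty": 0, "tz": 0, "ax": 0, "ay": 0, "az": 0, "claw": 0}, {"tx": 0, "ty": 0, "tz": 0, "ax": 0, "ay": 0, "az": 0, "claw": 0}, {"tx": 0, "ty": 0, "tz": 0, "ax": 0, "ay": 0, "az": 0, "claw": 0}, {"tx": 0, "ty": 0, "tz": 0, "ax": 0, "ay": 0, "az": 0, "claw": 0}]'

```text
time_s: 8.6
tcp_pos: [0.4465, 0.1207, 0.0761]
ee_rot: [[0.403, -0.915, 0.001], [-0.915, -0.403, 0.0], [-0.0, -0.001, -1.0]]
wrist_force: [0.1, -0.3, -0.0]
gripper_width: 0.005
gripper_force: 0.0
```

```bash
python3 wr.py|head -2;python3 d.py
```

```text
time 8.6 n 1308 r 0.02500954354755856 0.059986275949618514 normal yaw 31.555206 pt on blade axis [0.49385858 0.09560191] f [ 0.07 -0.3  -0.04] tcp [0.4465 0.1207 0.0761]
tcp to blade axis along normal 0.02719006657490817
8.65 [0.4464 0.1206 0.076 ] grip -0.000675692798513632 f [ 0.1   0.48 -0.31] y [-0.915 -0.403 -0.001]
gap to press pt along n (TCP) 0.0252 along blade 0.0023
```

The lever is fully out again (31.6° yaw, no force). Pressing it a second time and holding.

Emit:
drive_tool --rows '[{"tx": 0, "ty": -0.8, "tz": 0, "ax": 0, "ay": 0, "az": 0, "claw": 0}, {"tx": 0, "ty": -0.7, "tz": 0, "ax": 0, "ay": 0, "az": 0, "claw": 0}, {"tx": 0, "ty": -0.6, "tz": 0, "ax": 0, "ay": 0, "az": 0, "claw": 0}, {"tx": 0, "ty": -0.5, "tz": 0, "ax": 0, "ay": 0, "az": 0, "claw": 0}, {"tx": 0, "ty": -0.5, "tz": 0, "ax": 0, "ay": 0, "az": 0, "claw": 0}, {"tx": 0, "ty": -0.4, "tz": 0, "ax": 0, "ay": 0, "az": 0, "claw": 0}, {"tx": 0, "ty": -0.3, "tz": 0, "ax": 0, "ay": 0, "az": 0, "claw": 0}, {"tx": 0, "ty": -0.2, "tz": 0, "ax": 0, "ay": 0, "az": 0, "claw": 0}, {"tx": 0, "ty": -0.2, "tz": 0, "ax": 0, "ay": 0, "az": 0, "claw": 0}]'

```text
time_s: 9.4
tcp_pos: [0.4825, 0.1364, 0.0753]
ee_rot: [[0.402, -0.915, -0.005], [-0.915, -0.402, -0.002], [0.0, 0.005, -1.0]]
wrist_force: [-8.5, -1.2, 3.6]
gripper_width: 0.006
gripper_force: 4.8
```

Emit:
drive_tool --rows '[{"tx": 0, "ty": -0.15, "tz": 0, "ax": 0, "ay": 0, "az": 0, "claw": 0}, {"tx": 0, "ty": -0.1, "tz": 0, "ax": 0, "ay": 0, "az": 0, "claw": 0}, {"tx": 0, "ty": 0, "tz": 0, "ax": 0, "ay": 0, "az": 0, "claw": 0}, {"tx": 0, "ty": 0, "tz": 0, "ax": 0, "ay": 0, "az": 0, "claw": 0}, {"tx": 0, "ty": 0, "tz": 0, "ax": 0, "ay": 0, "az": 0, "claw": 0}, {"tx": 0, "ty": 0, "tz": 0, "ax": 0, "ay": 0, "az": 0, "claw": 0}, {"tx": 0, "ty": 0, "tz": 0, "ax": 0, "ay": 0, "az": 0, "claw": 0}]'

```text
time_s: 9.98
tcp_pos: [0.4825, 0.1363, 0.0752]
ee_rot: [[0.402, -0.916, -0.009], [-0.916, -0.402, -0.004], [0.0, 0.01, -1.0]]
wrist_force: [-11.4, -0.5, 6.4]
gripper_width: 0.007
gripper_force: 6.2
```

```bash
python3 wr.py|head -2
```

```text
time 9.9833 n 1202 r 0.025008592185846123 0.059999309649120744 normal yaw 14.625384 pt on blade axis [0.50654405 0.1020143 ] f [-11.37  -0.48   6.43] tcp [0.4825 0.1363 0.0752]
tcp to blade axis along normal 0.014583105791529088
```

It is at the stop again, held with about 12 N for more than 0.3 s.

```bash
python3 -c "
from station import *
print(finish_job())"
```

```text
the job is handed in; nothing more can be done
None
```

The left lever, on the bell's side, was pressed to its stop, sprang fully back out, and was pressed again; I handed the job in with it held at the stop at about 12 N, and no pass/fail result came back.

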